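# Unload the drill vise into the right compartment

## Robot

A 6-joint arm with a two-finger parallel gripper is mounted at the origin on the work surface. World frame = base frame: x ahead of the robot, y to its left, z up, the work surface at z = 0. Lengths are in m, angles in rad, forces in N, time in s.
With the tool pointing down it reaches from about 0.4 to 0.825 m from the base axis. Payload 7 kg.
Tool frame: the origin (TCP) lies at the very end of the fingers, on their centre line; the grasp point (between the pads) lies 19 mm behind it (arm.grasp_offset is the distance from the TCP to the grasp point, in m); z points along the fingers, y is the line along which they close (so a half turn about z gives the same grasp; the last joint's range is limited). The gripper opens to 88 mm and grips with 3 to 60 N. Pads are 19 mm wide; open, the fingers measure 130 mm over their backs; the gripper's body (78 mm by 193 mm) begins 47 mm behind the grasp point.
Start: joints at [-1.048, 0.359, 0.012, 0, -1.224, -0.288], TCP at [0.157, -0.656, 0.227] pointing down, gripper open.
Joint ranges: [-3.07, 3.07], [-1.43, 2.12], [-1.02, 1.25], [-3.03, 1.67], [-3.05, -0], [-3.03, 3.03]. Speed limits (rad/s): [2.39, 2.39, 3.01, 3.14, 3.14, 3.14].

## Interface

Orientations are given as [roll, pitch, yaw] about the fixed x, y, z axes, in that order (R = Rz(yaw) Ry(pitch) Rx(roll)).
In Python, from station import get_state, cams, arm, nets gives the robot as it stands.
- The arm moves only by the shell command python3 -m creep 'ROWS' [FORCE]. ROWS is a JSON object of lists of equal length, an entry for each row: "translation": the shift along the world's x, y, z in mm, a list of three; "spin": the turn about the world's z in rad; "gripper": the opening, from 0 (shut) to 1 (fully open). In form: {"translation": [[dx, dy, dz], ...], "spin": [spin, ...], "gripper": [gripper, ...]}. A call has 1 to 8 rows; each row shifts and turns the commanded pose from where the row before left it; what a row does not reach is not made up. A row lasts 1/10 s, in which the tool goes at most 50 mm and 8.59 degrees, less where a joint would pass 70% of its speed; a pose out of reach is approached as far as the arm can. A call is refused whole if a number of a shift passes 50 or a number of a turn 0.15, either way. A call with a gripper value outside its range is refused whole. The fingers move at their own pace and stop on an object; FORCE is the grip in N (left out, the last holds). Time passes only in rows, so rows that do not move let the fingers close. It gives the time, the measured TCP pose, the force, the opening and the grip force at its end, in the units of the state.
- get_state(): the state, without advancing time (a new reading comes with each control period).
- cams.grab_frame(name): name is "side" or "top" or "wrist"; returns a dict with "img" (420x560x3 uint8, red, green, blue), "mtx" (3x3 intrinsics, pixels), "R" (3x3) and "t" (3): a world point X has camera coordinates R X + t. Camera axes: x right, y down, z forward; pixel columns grow to the right and rows downward; lengths in m; the calibration is good to about 2 mm. A picture is of the moment at which its call begins. There is no depth.
- arm.job_done(): hands the job in; it is judged then, once.
Trained networks look in the newest picture that a camera, given by its name, has taken for a name from the list of things; names that differ only in an ending like _2 or _b are one class to them, and where a whole thing is asked for, a point or a joint stands for the part that bears it (a point fixed in the world has none). Each returns a list of dicts, best first, with "confidence" (0 to 1); they miss things now and then, are a little off and sometimes report something else, mostly with a low value. They report only what shows in the picture. A call takes as long as a camera call.
- nets.search_frame(camera, label): "centre" ([x, y, z] in m, in world coordinates, good to about 4 mm: the middle of the surface that is visible of it).
- nets.pinpoint(camera, label): "centre" ([x, y, z] in m, in world coordinates, good to about 4 mm: a listed point, or the origin of a listed thing).
The state is a dict: "t": time; "q": joint angles; "qd": joint speeds; "joint_efforts": joint torques, N m; "eef_pos": TCP position; "ee_rot": TCP orientation; "force": force on the tool from outside, world axes, zero at the start; "moment": the same for the moment, N m; "width": finger opening in m; "gripper_force": force on a finger pad.
Only numpy, scipy, OpenCV 4.12 (cv2) and the standard library are available. Lean on these libraries where they do the work, as an engineer would, in place of code of your own. Each camera call takes 0.05 s, during which the arm holds its last target. There are 200 camera calls.

## Task

The turned part clamped in the blue drill vise is finished: throw the red-balled cam lever all the way over to its other side to free the vise, then draw the sliding jaw back off the part by its black knob, a good centimetre. Lift the part out and set it down gently, standing upright, in the compartment of the grey tray that already holds a part of the same kind, leaving the vise free and open for the next one. Leave the two parts waiting on the wooden block, the finished parts in the tray and everything else on the bench as they are.

Things in the scene. Friction and masses are not known exactly. Their poses are not given: they have to be found in the camera images.
- vise: blue drill vise bolted down, foot 190 x 120 mm, bed 28 mm high. Origin: centre of its underside; x along the slide from the black knob (-x end, by the robot) to the fixed jaw (+x), y left, z up. Jaws 76 mm wide (y), tops 62 mm above the bench; a 20 mm upright gap in the fixed jaw centres round parts. Lever block: x -85 to -55 mm, 54 mm wide, 60 mm high, its ears 71 mm
- vise_seat (a point): point on the vise's bed, 28 mm above the bench, at x = +38.8 mm of the vise: the clamped part's underside is centred here
- cam_hinge (a point): point on the cam lever's hinge axis, 64 mm above the bench, at x = -70 mm of the vise. The axis is parallel to the vise's x
- lever_ball (a point): centre of the red ball (22 mm) on the end of the lever (10 mm bar), 70 mm from the hinge axis. At joint 0 the lever leans 0.9 rad from upright to the vise's +y side (ball 55 mm to the side, 108 mm above the bench); it swings over the top to 0.9 rad on the -y side
- cam_lever (a joint): cam lever angle, rad: starts near 0 (locked, leaning to the vise's +y); 1.8 is the stop on the -y side (fully free). Below about 0.7 it holds the jaw's spindle and the jaw cannot be moved. Stays where it is left; about 2 N at the ball moves it
- jaw (a joint): how far the sliding jaw is drawn back from the part, m: starts near 0 (against the part), up to 0.036 towards the vise's -x. Once freed it slides with about 3 N and stays where it is left
- jaw_knob (a point): centre of the black round pull knob (31 mm diameter, 25 mm long along the vise's x) at the -x end of the jaw's 14 mm spindle, 44 mm above the bench, at x = -136.5 mm of the vise when the jaw is closed; moves with the jaw. Free space all round it: the foot of the vise ends 29 mm before it
- sleeve: plain bright steel sleeve, straight all the way up, 52 mm tall, 36 mm in diameter over the body, bored through, standing on end. Origin: centre of its underside, z up its axis. 230 g. Starts either between the jaws of the vise (underside 28 mm above the bench) or waiting on the wooden block.
- flange: brass bush with a 46 mm diameter flange as its top 10 mm, 52 mm tall, 36 mm in diameter over the body, bored through, standing on end. Origin: centre of its underside, z up its axis. 330 g. Starts either between the jaws of the vise (underside 28 mm above the bench) or waiting on the wooden block.
- step: dark steel stepped collar whose top 16 mm is a neck of 24 mm diameter, 52 mm tall, 36 mm in diameter over the body, bored through, standing on end. Origin: centre of its underside, z up its axis. 310 g. Starts either between the jaws of the vise (underside 28 mm above the bench) or waiting on the wooden block.
- done_sleeve: the finished bright steel sleeve already in the tray, exactly like the other, standing in the far (+x) half of one of the three compartments. Origin: centre of its underside.
- done_flange: the finished brass flanged bush already in the tray, exactly like the other, standing in the far (+x) half of one of the three compartments. Origin: centre of its underside.
- done_step: the finished dark steel stepped collar already in the tray, exactly like the other, standing in the far (+x) half of one of the three compartments. Origin: centre of its underside.
- tray: grey plastic tray fixed to the bench, 160 mm (x) x 390 mm (y) x 26 mm high, 4 mm walls and floor, open on top, with two walls across it making three equal compartments side by side along y, each about 152 mm (x) x 124 mm (y) inside. Origin: centre of its underside; y to the left, x away from the robot
- tray_c0 (a point): centre of the floor of the tray's left (+y) compartment, 4 mm above the bench; axes as the tray's
- tray_c1 (a point): centre of the floor of the tray's middle compartment; the three centres are 128.7 mm apart along the tray's y
- tray_c2 (a point): centre of the floor of the tray's right (-y) compartment
- block: wooden block 60 x 150 x 28 mm on the bench between robot and tray, on which the two parts not in the vise stand. Origin: centre of its underside
- spanner: open-ended spanner 170 mm long lying on the bench beside the vise, bystander
- deburrer: blue-handled hand tool 170 mm long lying on the bench, bystander
- race: steel bearing race, 52 mm diameter, 13 mm high, lying flat, bystander
- rubber_bush: black rubber bush, 42 mm diameter, 24 mm high, bystander
- bolt: hexagon bolt about 75 mm long lying on the bench, bystander
- oil: green oil bottle, 60 mm diameter, 130 mm high, bystander

How it is judged:
By the outcome, as a careful person would: the job done as asked, in the order asked, and still so for the second after the job is handed in, with the robot touching nothing.
It also fails if it takes over 67 s, if anything falls off the work surface, if the arm or the gripper's body presses on something with over 40 N, if the wrist force passes 120 N, or if a joint passes its speed limit or range.

## Working session

There is one attempt and no reset: what is moved stays moved. The work goes in short steps, Python scripts to look and compute and a shell command to move; the robot and the scene stay as the last step left them, time stands still between calls to the robot, and variables do not carry over. Pictures are saved under pics/ and viewed, at most 10 in all, crops included, and the job is handed in when it is done.

```bash
mkdir -p pics; python3 - <<'E'
from station import get_state,cams,arm,nets
import cv2,numpy as np
s=get_state();print(s['t'],s['eef_pos'],s['ee_rot'],s['width'],arm.grasp_offset)
for c in ['top','side']:
    f=cams.grab_frame(c);cv2.imwrite(f'pics/{c}0.png',f['img'][:,:,::-1])
    for l in ['vise','vise_seat','cam_hinge','lever_ball','jaw_knob','sleeve','flange','step','done_sleeve','done_flange','done_step','tray','tray_c0','tray_c1','tray_c2','block','oil','spanner','race']:
        print(c,l,[(np.round(r['centre'],3).tolist(),round(r['confidence'],2)) for r in nets.pinpoint(c,l)[:3]])
print(get_state()['t'])
E
```

```text
0.0 [ 0.15691445 -0.65600751  0.22565171] [ 3.13997423e+00 -1.33351501e-04 -2.90691301e+00] 0.0877038667167564 0.0188
top vise [([0.577, -0.19, -0.001], 0.82)]
top vise_seat [([0.611, -0.189, 0.029], 0.67)]
top cam_hinge [([0.509, -0.174, 0.064], 0.7), ([0.442, -0.161, 0.043], 0.54), ([0.517, 0.342, 0.003], 0.4)]
top lever_ball [([0.516, -0.119, 0.114], 0.55)]
top jaw_knob [([0.438, -0.164, 0.043], 0.97)]
top sleeve [([0.405, 0.036, 0.029], 0.59)]
top flange [([0.402, 0.103, 0.023], 0.59), ([0.731, 0.239, 0.002], 0.2)]
top step [([0.613, -0.189, 0.027], 0.73), ([0.58, -0.185, 0.001], 0.17)]
top done_sleeve [([0.556, 0.356, 0.001], 0.59)]
top done_flange [([0.619, 0.236, 0.005], 0.55)]
top done_step [([0.62, 0.234, 0.006], 0.66), ([0.67, 0.144, 0.002], 0.46)]
top tray [([0.578, 0.231, -0.001], 0.73)]
top tray_c0 [([0.649, 0.12, 0.006], 0.92), ([0.575, 0.232, 0.004], 0.74), ([0.513, 0.346, -0.0], 0.69)]
top tray_c1 [([0.649, 0.12, 0.006], 0.92), ([0.575, 0.232, 0.004], 0.74), ([0.513, 0.346, -0.0], 0.69)]
top tray_c2 [([0.649, 0.12, 0.006], 0.92), ([0.575, 0.232, 0.004], 0.74), ([0.513
[... 846 characters left out ...]
e_step [([0.673, 0.143, 0.004], 0.61), ([0.616, 0.232, 0.001], 0.5), ([0.258, 0.367, 0.001], 0.21)]
side tray [([0.577, 0.233, -0.002], 0.6)]
side tray_c0 [([0.516, 0.343, 0.002], 0.86), ([0.578, 0.231, 0.003], 0.82), ([0.644, 0.117, 0.008], 0.78)]
side tray_c1 [([0.516, 0.343, 0.002], 0.86), ([0.578, 0.231, 0.003], 0.82), ([0.644, 0.117, 0.008], 0.78)]
side tray_c2 [([0.516, 0.343, 0.002], 0.86), ([0.578, 0.231, 0.003], 0.82), ([0.644, 0.117, 0.008], 0.78)]
side block [([0.408, 0.071, 0.0], 0.77), ([0.734, 0.241, -0.001], 0.21)]
side oil [([0.292, -0.308, 0.002], 0.65)]
side spanner [([0.554, -0.332, 0.002], 0.58)]
side race [([0.778, -0.03, 0.002], 0.74), ([0.616, 0.232, 0.002], 0.72)]
2.0
```

View pics/top0.png

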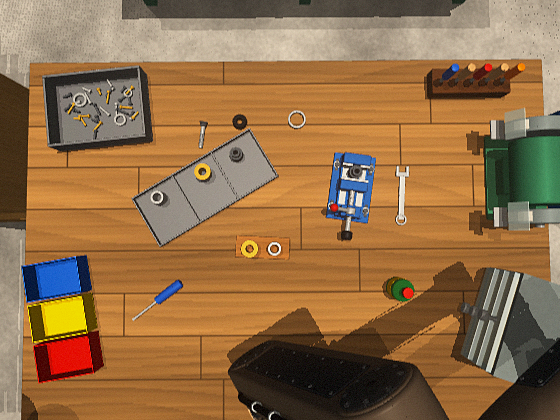

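View pics/side0.png

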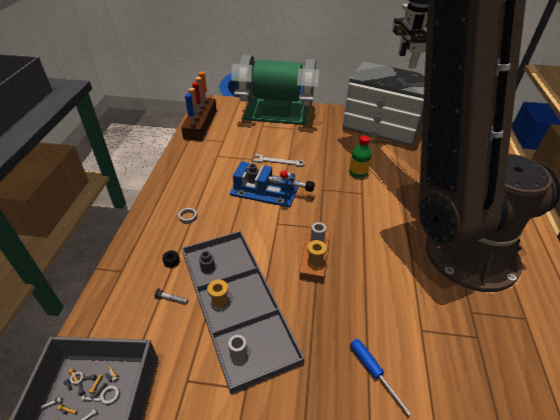

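The top picture shows the vise at about (352,185) with the dark stepped collar clamped at (356,171). The red ball is at (334,208), on +y, and the knob at (347,235). The matching dark part is in the tray's right compartment at (236,153). The side view agrees, so the part in the vise is `step` and it goes in c2.

I'll travel above the vise first, then push the lever with closed fingers from its +y side.

```bash
python3 -m creep '{"translation":[[23,37,0],[23,37,0],[23,37,0],[23,37,0],[23,37,0],[23,37,0],[23,37,0],[23,37,0]],"spin":[-0.05,-0.05,-0.05,-0.05,-0.05,-0.05,-0.05,-0.05],"gripper":[0,0,0,0,0,0,0,0]}' 20
python3 -m creep '{"translation":[[23,37,0],[23,37,0],[23,37,0],[23,37,0],[23,37,0],[23,37,0],[23,37,0],[22,35,0]],"spin":[0,0,0,0,0,0,0,0],"gripper":[0,0,0,0,0,0,0,0]}'
python3 -m creep '{"translation":[[0,0,-40],[0,0,-40],[0,0,-40],[0,0,-7],[0,0,0],[0,0,0]],"spin":[0,0,0,0,0,0],"gripper":[0,0,0,0,0,0]}'
```

```text
t: 2.8
eef_pos: [0.3417, -0.359, 0.2269]
ee_rot: [-3.141, 0.001, 2.974]
force: [1.6, -0.3, 0.5]
width: 0.0292
gripper_force: 0.0
t: 3.6
eef_pos: [0.5248, -0.0646, 0.2269]
ee_rot: [3.141, 0.001, 2.977]
force: [1.0, -0.6, 0.4]
width: 0.0006
gripper_force: 0.0
t: 4.2
eef_pos: [0.5254, -0.0665, 0.1014]
ee_rot: [3.141, 0.002, 2.977]
force: [-0.2, -0.3, 0.4]
width: 0.0004
gripper_force: 0.0
```

```bash
python3 -m creep '{"translation":[[-2,-12,-4],[-2,-12,0],[-2,-12,0],[-2,-12,0],[-2,-12,0],[-2,-12,0],[-2,-12,0],[0,0,0]],"spin":[0,0,0,0,0,0,0,0],"gripper":[0,0,0,0,0,0,0,0]}'
python3 -m creep '{"translation":[[-2,-10,0],[-2,-10,0],[-1,-8,0],[0,0,0]],"spin":[0,0,0,0],"gripper":[0,0,0,0]}'
python3 - <<'E'
from station import get_state,cams,nets
import cv2,numpy as np
for c in ['top','side']:
    f=cams.grab_frame(c);cv2.imwrite(f'pics/{c}1.png',cv2.resize(f['img'][130:250,200:420] if c=='side' else f['img'][120:260,270:430],None,fx=3,fy=3)[:,:,::-1])
    for l in ['lever_ball','cam_hinge','vise_seat']: print(c,l,[(np.round(r['centre'],3).tolist(),round(r['confidence'],2)) for r in nets.pinpoint(c,l)[:2]])
E
```

```text
t: 5.0
eef_pos: [0.5093, -0.1522, 0.0958]
ee_rot: [-3.141, -0.0, 2.974]
force: [0.2, -0.1, -1.1]
width: 0.0005
gripper_force: 0.0
t: 5.4
eef_pos: [0.5043, -0.1796, 0.0952]
ee_rot: [-3.141, -0.001, 2.975]
force: [0.7, 0.1, -0.5]
width: 0.0005
gripper_force: 0.0
top lever_ball []
top cam_hinge []
top vise_seat [([0.612, -0.19, 0.028], 0.9), ([0.733, 0.238, 0.002], 0.4)]
side lever_ball []
side cam_hinge [([0.506, -0.178, 0.063], 0.84)]
side vise_seat [([0.615, -0.194, 0.027], 0.69)]
```

View pics/side1.png

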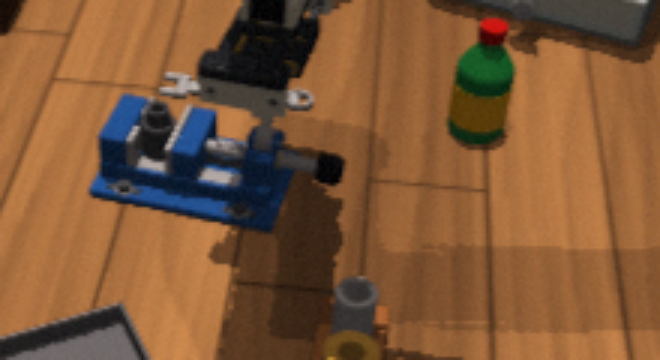

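The fingers are over the lever block at about (262,125) in the crop, and the ball is hidden behind them. I'll keep pushing to the stop and watch the force.

```bash
python3 -m creep '{"translation":[[-1,-6,0],[-1,-6,0],[0,0,0]],"spin":[0,0,0],"gripper":[0,0,0]}'
python3 -m creep '{"translation":[[-1,-4,0],[0,0,0]],"spin":[0,0],"gripper":[0,0]}'
```

```text
t: 6.1
eef_pos: [0.5031, -0.191, 0.0957]
ee_rot: [-3.142, 0.0, 2.976]
force: [0.2, 0.5, 0.6]
width: 0.0004
gripper_force: 0.6
t: 6.3
eef_pos: [0.5024, -0.1944, 0.0958]
ee_rot: [3.141, 0.001, 2.976]
force: [0.6, 6.5, 2.4]
width: 0.0004
gripper_force: 2.9
```

```bash
python3 -m creep '{"translation":[[0,-2,0],[0,0,0]],"spin":[0,0],"gripper":[0,0]}'
python3 -m creep '{"translation":[[0,-2,0],[0,0,0]],"spin":[0,0],"gripper":[0,0]}'
```

```text
t: 6.5
eef_pos: [0.5024, -0.195, 0.0957]
ee_rot: [3.139, 0.001, 2.976]
force: [0.2, 14.8, 4.2]
width: 0.0005
gripper_force: 6.2
t: 6.7
eef_pos: [0.5025, -0.1955, 0.0956]
ee_rot: [3.137, 0.001, 2.976]
force: [-0.4, 23.7, 6.7]
width: 0.0003
gripper_force: 9.8
```

The lever is at its stop. I'll back off, rise, move over the knob with the gripper opening, and check the lever.

```bash
python3 -m creep '{"translation":[[1,8,0],[0,0,40],[0,0,40],[-20,9,10],[-21,9,0],[-21,9,0],[0,0,0],[0,0,0]],"spin":[0,0,0,0,0,0,0,0],"gripper":[0,0,0,0.8,0.8,0.8,0.8,0.8]}'
python3 - <<'E'
from station import get_state,cams,nets
import cv2,numpy as np
print(get_state()['eef_pos'])
for c in ['top','side']:
    f=cams.grab_frame(c);cv2.imwrite(f'pics/{c}2.png',cv2.resize(f['img'][130:250,200:420],None,fx=3,fy=3)[:,:,::-1])
    for l in ['lever_ball','cam_hinge','jaw_knob']: print(c,l,[(np.round(r['centre'],3).tolist(),round(r['confidence'],2)) for r in nets.pinpoint(c,l)[:2]])
E
```

```text
t: 7.5
eef_pos: [0.4409, -0.1638, 0.186]
ee_rot: [-3.141, 0.001, 2.977]
force: [0.2, -0.1, 0.9]
width: 0.0349
gripper_force: 0.0
[ 0.4408692  -0.16379704  0.18597622]
top lever_ball [([0.55, -0.326, 0.002], 0.27), ([0.766, 0.133, 0.002], 0.26)]
top cam_hinge [([0.51, -0.174, 0.06], 0.62)]
top jaw_knob [([0.668, 0.142, 0.001], 0.62)]
side lever_ball [([0.506, -0.175, 0.063], 0.67)]
side cam_hinge [([0.507, -0.175, 0.064], 0.8)]
side jaw_knob [([0.444, -0.164, 0.047], 0.82)]
```

View pics/side2.png

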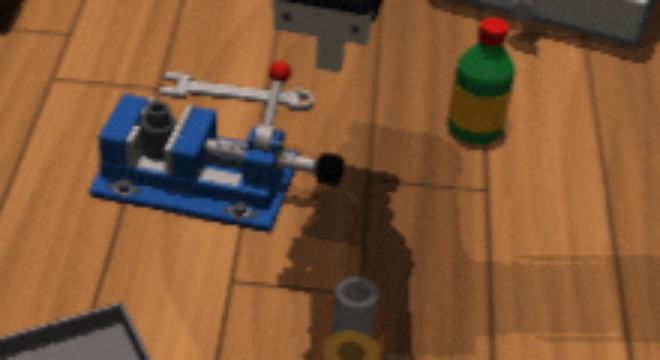

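The lever now leans to -y, with the ball at crop (280,70), which is full-image (293,153). I'll work out the joint angle from that.

```bash
python3 - <<'E'
from station import cams
import numpy as np
f=cams.grab_frame('side');im=f['img'].astype(int)
m=(im[:,:,0]>130)&(im[:,:,1]<70)&(im[:,:,2]<70);m[:140]=0;m[175:]=0;m[:,:280]=0;m[:,:310]
v,u=np.nonzero(m[:,:310]);print(u.mean(),v.mean())
h=np.array([.506,-.175,.064]);y=np.array([.163,.9866,0])
for q in np.arange(1.3,1.95,.1):
    a=.9-q;X=h+.07*(np.sin(a)*y+np.cos(a)*np.array([0,0,1]));p=f['mtx']@(f['R']@X+f['t']);print(round(q,2),p[:2]/p[2])
E
```

```text
292.77272727272725 151.5909090909091
1.3 [290.43224559 152.25650396]
1.4 [290.97653788 151.92003907]
1.5 [291.47603306 151.82789712]
1.6 [291.92633236 151.97684736]
1.7 [292.32371239 152.36118732]
1.8 [292.66512596 152.97297079]
1.9 [292.94819174 153.80224663]
```

The ball's column matches a joint angle of about 1.8, which agrees with the stop force. I'll go down over the knob and grip it.

```bash
python3 -m creep '{"translation":[[0,0,-40],[0,0,-40],[0,0,-35],[0,0,-25],[0,0,-20],[0,0,0],[0,0,0]],"spin":[0,0,0,0,0,0,0],"gripper":[0.8,0.8,0.8,0.8,0.8,0.8,0.8]}'
python3 -m creep '{"translation":[[0,0,0],[0,0,0],[0,0,0],[0,0,0],[0,0,0],[0,0,0],[0,0,0]],"spin":[0,0,0,0,0,0,0],"gripper":[0,0,0,0,0,0,0]}' 15
```

```text
t: 8.65
eef_pos: [0.4411, -0.1636, 0.0257]
ee_rot: [-3.141, -0.001, 2.977]
force: [0.4, -0.2, 0.4]
width: 0.0701
gripper_force: 0.0
t: 9.35
eef_pos: [0.4409, -0.1642, 0.0258]
ee_rot: [-3.141, -0.0, 2.977]
force: [-1.0, -5.5, 2.2]
width: 0.0306
gripper_force: 15.0
```

Gripped, with an opening of 30.6 mm. Drawing it back 22 mm.

```bash
python3 -m creep '{"translation":[[-4,1,0],[-5,1,0],[-5,1,0],[-4,1,0],[-4,0,0],[0,0,0],[0,0,0]],"spin":[0,0,0,0,0,0,0],"gripper":[0,0,0,0,0,0,0]}'
python3 -m creep '{"translation":[[0,0,0],[0,0,0],[0,0,0],[0,0,0],[0,0,30],[0,0,50],[0,0,50],[0,0,0]],"spin":[0,0,0,0,0,0,0,0],"gripper":[0.7,0.7,0.7,0.7,0.7,0.7,0.7,0.7]}'
python3 - <<'E'
from station import get_state,cams,nets
import cv2,numpy as np
for c in ['top','side','wrist']:
    f=cams.grab_frame(c);cv2.imwrite(f'pics/{c}3.png',cv2.resize(f['img'][130:250,200:420],None,fx=3,fy=3)[:,:,::-1] if c!='wrist' else f['img'][:,:,::-1])
    for l in ['jaw_knob','vise_seat','step']: print(c,l,[(np.round(r['centre'],3).tolist(),round(r['confidence'],2)) for r in nets.pinpoint(c,l)[:2]])
E
```

```text
t: 10.05
eef_pos: [0.4181, -0.1607, 0.0258]
ee_rot: [-3.14, -0.001, 2.977]
force: [-1.8, -11.5, 2.6]
width: 0.0308
gripper_force: 15.0
t: 10.85
eef_pos: [0.4231, -0.1597, 0.1621]
ee_rot: [3.141, 0.011, 2.978]
force: [0.3, -0.0, -0.6]
width: 0.0614
gripper_force: 0.0
top jaw_knob []
top vise_seat [([0.609, -0.189, 0.028], 0.93)]
top step [([0.615, -0.187, 0.027], 0.73), ([0.552, -0.327, 0.004], 0.26)]
side jaw_knob [([0.42, -0.164, 0.044], 0.74)]
side vise_seat [([0.616, -0.195, 0.026], 0.67)]
side step [([0.612, -0.193, 0.027], 0.5)]
wrist jaw_knob [([0.42, -0.162, 0.039], 0.64)]
wrist vise_seat []
wrist step []
```

View pics/side3.png

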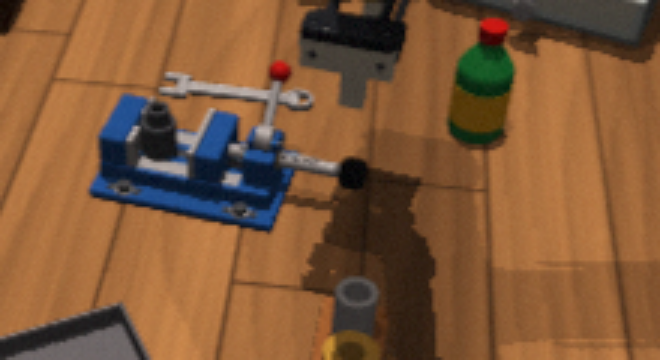

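View pics/wrist3.png

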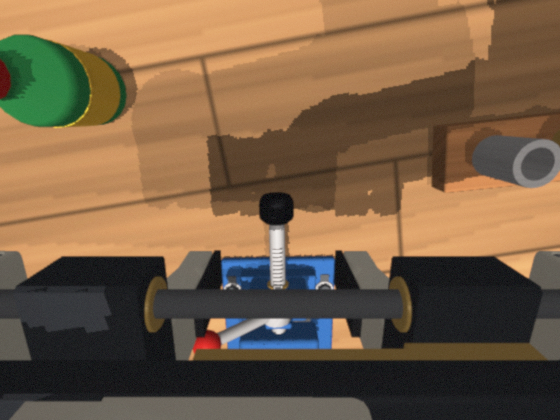

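The jaw is back about 22 mm: the knob has moved to crop (352,172), there is a gap at (180,140), and the part still stands at (157,130). The wrist view shows the spindle drawn out. Now over to the part.

```bash
python3 -m creep '{"translation":[[25,-4,30],[40,-6,0],[40,-7,0],[40,-7,0],[30,-5,0],[18,-2,0],[0,0,0],[0,0,0]],"spin":[0,0,0,0,0,0,0,0],"gripper":[0.7,0.7,0.7,0.7,0.7,0.7,0.7,0.7]}'
python3 - <<'E'
from station import get_state,cams,nets
import numpy as np
s=get_state();print(s['eef_pos'])
for c in ['top','side','wrist']:
    cams.grab_frame(c)
    for l in ['vise_seat','step']: print(c,l,[(np.round(r['centre'],4).tolist(),round(r['confidence'],2)) for r in nets.pinpoint(c,l)[:2]])
E
```

```text
t: 12.25
eef_pos: [0.6117, -0.1904, 0.1845]
ee_rot: [-3.141, -0.002, 2.976]
force: [-0.5, 0.9, -0.6]
width: 0.0613
gripper_force: 0.0
[ 0.61170217 -0.19043247  0.18454266]
top vise_seat []
top step [([0.6165, -0.1894, 0.0267], 0.36)]
side vise_seat [([0.6155, -0.193, 0.0273], 0.71)]
side step [([0.6087, -0.1924, 0.0255], 0.74)]
wrist vise_seat [([0.5037, -0.1719, 0.0662], 0.54)]
wrist step [([0.6163, -0.1906, 0.0303], 0.75)]
```

```bash
python3 -m creep '{"translation":[[0,0,-40],[0,0,-40],[0,0,-20],[0,0,-10],[0,0,-5],[0,0,0]],"spin":[0,0,0,0,0,0],"gripper":[0.7,0.7,0.7,0.7,0.7,0.7]}'
python3 -m creep '{"translation":[[0,0,-5],[0,0,-5],[0,0,-5],[0,0,-5],[0,0,-5],[0,0,0]],"spin":[0,0,0,0,0,0],"gripper":[0.7,0.7,0.7,0.7,0.7,0.7]}'
```

```text
t: 13.3
eef_pos: [0.6124, -0.1905, 0.0709]
ee_rot: [-3.141, 0.0, 2.977]
force: [-0.5, -0.1, -0.1]
width: 0.0616
gripper_force: 0.0
t: 13.9
eef_pos: [0.6114, -0.1904, 0.0446]
ee_rot: [-3.141, -0.002, 2.976]
force: [0.6, -0.1, -0.7]
width: 0.061
gripper_force: 0.0
```

```bash
python3 -m creep '{"translation":[[0,0,0],[0,0,0],[0,0,0],[0,0,0],[0,0,0],[0,0,0]],"spin":[0,0,0,0,0,0],"gripper":[0,0,0,0,0,0]}' 30
python3 -m creep '{"translation":[[0,0,3],[0,0,3],[0,0,4],[0,0,5],[0,0,0]],"spin":[0,0,0,0,0],"gripper":[0,0,0,0,0]}'
```

```text
t: 14.5
eef_pos: [0.6122, -0.1903, 0.0458]
ee_rot: [3.141, 0.0, 2.977]
force: [-0.8, 1.5, 2.0]
width: 0.0353
gripper_force: 30.0
t: 15.0
eef_pos: [0.6121, -0.1905, 0.0613]
ee_rot: [3.142, 0.001, 2.976]
force: [-0.3, 0.4, -3.2]
width: 0.0352
gripper_force: 30.0
```

The part is lifted; the load shows about 3.2 N. I'll carry it to the near half of compartment c2.

```bash
python3 -m creep '{"translation":[[0,0,30],[0,0,40],[0,0,30],[0,20,0],[0,35,0],[0,40,0],[0,40,0],[0,40,0]],"spin":[0,0,0,0,0.1,0.1,0.1,0.1],"gripper":[0,0,0,0,0,0,0,0]}'
python3 -m creep '{"translation":[[0,40,0],[0,40,0],[0,25,0],[0,10,0],[0,0,0],[0,0,0]],"spin":[0.1,0.1,0.09,0,0,0],"gripper":[0,0,0,0,0,0]}'
python3 - <<'E'
from station import get_state,cams,nets
import cv2,numpy as np
s=get_state();print(s['eef_pos'],s['force'])
for c in ['top','side','wrist']:
    f=cams.grab_frame(c);cv2.imwrite(f'pics/{c}4.png',f['img'][:,:,::-1])
    for l in ['tray_c2','done_step','step']: print(c,l,[(np.round(r['centre'],4).tolist(),round(r['confidence'],2)) for r in nets.pinpoint(c,l)[:3]])
E
```

```text
t: 15.8
eef_pos: [0.6117, -0.0141, 0.1607]
ee_rot: [3.141, 0.0, -2.903]
force: [1.3, -0.5, -3.4]
width: 0.0355
gripper_force: 30.0
t: 16.4
eef_pos: [0.6118, 0.099, 0.1604]
ee_rot: [3.142, -0.001, -2.618]
force: [-0.0, -1.0, -3.1]
width: 0.0354
gripper_force: 30.0
[0.61176165 0.0990462  0.160415  ] [-0.03821422 -0.97382148 -3.07248278]
top tray_c2 [([0.6482, 0.1197, 0.006], 0.85)]
top done_step [([0.7733, -0.0293, 0.0023], 0.28)]
top step [([0.7772, -0.0301, 0.0004], 0.57)]
side tray_c2 [([0.6446, 0.1175, 0.0066], 0.81), ([0.5189, 0.341, 0.0008], 0.67), ([0.574, 0.231, 0.0031], 0.66)]
side done_step [([0.4227, -0.1634, 0.0436], 0.69), ([0.6722, 0.1392, 0.0071], 0.59)]
side step [([0.6115, 0.0982, 0.1423], 0.44), ([0.6459, 0.1209, 0.0061], 0.39)]
wrist tray_c2 [([0.515, 0.343, 0.0055], 0.91), ([0.5805, 0.2323, 0.0016], 0.67), ([0.6471, 0.1221, 0.0032], 0.67)]
wrist done_step [([0.6469, 0.1224, 0.0003], 0.3)]
wrist step [([0.6162, 0.0977, 0.1466], 0.67), ([0.734, 0.2425, -0.005], 0.31)]
```

View pics/side4.png

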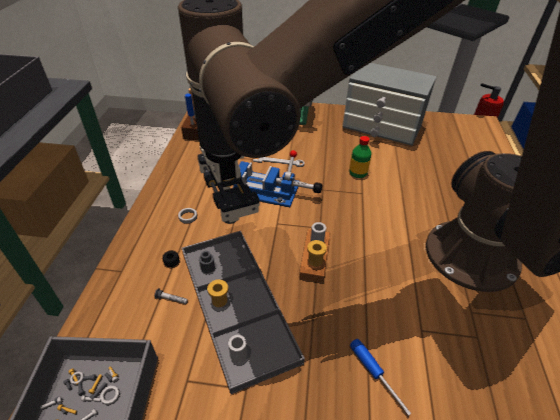

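The part hangs upright above the near half of the right compartment, about (238,215), and the finished step is clear of it at (206,260). Lowering it now.

```bash
python3 -m creep '{"translation":[[0,0,-40],[0,0,-40],[0,0,-30],[0,0,-15],[0,0,-7],[0,0,0],[0,0,0]],"spin":[0,0,0,0,0,0,0],"gripper":[0,0,0,0,0,0,0]}'
python3 -m creep '{"translation":[[0,0,-2],[0,0,-2],[0,0,-1],[0,0,0]],"spin":[0,0,0,0],"gripper":[0,0,0,0]}'
```

```text
t: 17.7
eef_pos: [0.6128, 0.0999, 0.0296]
ee_rot: [-3.141, 0.001, -2.616]
force: [0.8, 0.2, -2.7]
width: 0.0349
gripper_force: 30.0
t: 18.1
eef_pos: [0.612, 0.0995, 0.0237]
ee_rot: [3.142, 0.0, -2.617]
force: [-0.2, 0.4, -3.4]
width: 0.0355
gripper_force: 30.0
```

```bash
python3 -m creep '{"translation":[[0,0,-1],[0,0,0]],"spin":[0,0],"gripper":[0,0]}'
python3 -m creep '{"translation":[[0,0,-1],[0,0,0]],"spin":[0,0],"gripper":[0,0]}'
python3 -m creep '{"translation":[[0,0,-0.5],[0,0,0]],"spin":[0,0],"gripper":[0,0]}'
```

```text
t: 18.3
eef_pos: [0.612, 0.0995, 0.0225]
ee_rot: [3.142, -0.0, -2.617]
force: [0.1, -0.0, -2.9]
width: 0.0353
gripper_force: 30.0
t: 18.5
eef_pos: [0.6121, 0.0996, 0.0218]
ee_rot: [-3.141, 0.0, -2.617]
force: [-1.9, -0.6, -1.0]
width: 0.0351
gripper_force: 30.0
t: 18.7
eef_pos: [0.6122, 0.0996, 0.0218]
ee_rot: [-3.141, 0.0, -2.617]
force: [-2.9, -0.1, 5.0]
width: 0.0356
gripper_force: 30.0
```

The part is on the floor of the tray. I'll release it, rise and check.

```bash
python3 -m creep '{"translation":[[0,0,0],[0,0,0],[0,0,0],[0,0,0],[0,0,0]],"spin":[0,0,0,0,0],"gripper":[0.6,0.6,0.6,0.6,0.6]}'
python3 -m creep '{"translation":[[0,0,10],[0,0,20],[0,0,40],[0,0,40],[0,0,40],[-30,-30,30],[-30,-30,0],[0,0,0]],"spin":[0,0,0,0,0,0,0,0],"gripper":[0.6,0.6,0.6,0.6,0.6,0.6,0.6,0.6]}'
python3 - <<'E'
from station import get_state,cams,nets
import cv2,numpy as np
f=cams.grab_frame('side');cv2.imwrite('pics/side5.png',cv2.resize(f['img'][130:390,130:350],None,fx=2.3,fy=2.3)[:,:,::-1])
for l in ['lever_ball','jaw_knob','step']: print(l,[(np.round(r['centre'],4).tolist(),round(r['confidence'],2)) for r in nets.pinpoint('side',l)[:3]])
E
```

```text
t: 19.2
eef_pos: [0.6121, 0.0995, 0.021]
ee_rot: [-3.142, -0.0, -2.617]
force: [0.2, -0.1, 0.2]
width: 0.0522
gripper_force: 0.0
t: 20.0
eef_pos: [0.5503, 0.0384, 0.2023]
ee_rot: [3.141, 0.002, -2.618]
force: [0.7, 1.2, 0.7]
width: 0.0526
gripper_force: 0.0
lever_ball [([0.5775, 0.2318, 0.0004], 0.69), ([0.4985, -0.2299, 0.1079], 0.38), ([0.6169, 0.2344, 0.0055], 0.29)]
jaw_knob [([0.4217, -0.1598, 0.0474], 0.56), ([0.5466, 0.3605, 0.0059], 0.44)]
step [([0.6102, 0.1, 0.0029], 0.59)]
```

View pics/side5.png

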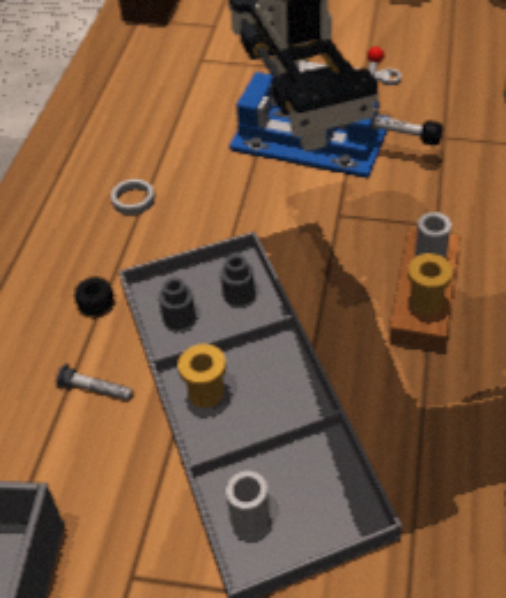

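The two stepped collars stand upright side by side in the right compartment, at crop (178,302) and (238,280). The lever is over to -y (ball at (376,55)), the jaw is open, and the other parts haven't moved.

```bash
python3 -c "
from station import arm;print(arm.job_done())"
```

```text
the job is handed in; nothing more can be done
None
```

I threw the cam lever to its free stop, drew the jaw back about 22 mm, stood the stepped collar upright beside its twin in the tray's right compartment, and handed the job in at about 20 s; no verdict came back.

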